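Dry the skimmer with the blower held on high

ROBOT

A 6-joint arm with a two-finger parallel gripper is mounted at the origin on the work surface. World frame = base frame: x ahead of the robot, y to its left, z up, the work surface at z = 0. Lengths are in m, angles in rad, forces in N, time in s.
With the tool pointing down it reaches from about 0.25 to 0.775 m from the base axis. Payload 4 kg.
Tool frame: the origin (TCP) lies at the very end of the fingers, on their centre line; the grasp point (between the pads) lies 19 mm behind it; z points along the fingers, y is the line along which they close (so a half turn about z gives the same grasp; the last joint's range is limited). The gripper opens to 94 mm and grips with 3 to 60 N. Pads are 16 mm wide; open, the fingers measure 119 mm over their backs; the gripper's body (75 mm by 177 mm) begins 78 mm behind the grasp point.
Start: joints at [-1.248, 0.087, 1.371, -0, 1.684, -0.103], TCP at [0.227, -0.501, 0.206] pointing down, gripper open.
Joint ranges: [-3.1, 3.1], [-0.76, 2.03], [0.27, 2.55], [-1.08, 4.22], [0.17, 2.65], [-2.57, 2.57]. Speed limits (rad/s): [2.79, 2.79, 3.14, 3.14, 3.14, 3.14].

INTERFACE

Orientations are given as [roll, pitch, yaw] about the fixed x, y, z axes, in that order (R = Rz(yaw) Ry(pitch) Rx(roll)).
In Python, from bench import robot, vision gives the robot as it stands.
- The arm moves only by the shell command python3 -m crank 'ROWS'. ROWS is JSON, a list of rows, each a list of 3 entries, a list of its own where there are three numbers: the closure, from 0 (fully open) to 1 (shut), then the shift along the tool's x, y, z in m, then the turn, a rotation vector about the tool's x, y, z in degrees. A call has 1 to 8 rows; each row shifts and turns the commanded pose from where the row before left it, along the tool's axes as they then stand; what a row does not reach is not made up. A row lasts 1/10 s, in which the tool goes at most 50 mm and 8.59 degrees, less where a joint would pass 70% of its speed; a pose out of reach is approached as far as the arm can. A call with a gripper value outside its range is refused whole. The fingers move at their own pace and stop on an object; the grip force is fixed at half the most. Time passes only in rows, so rows that do not move let the fingers close. It gives the time, the measured TCP pose, the force, the opening and the grip force at its end, in the units of the state.
- robot.get_obs(): the state, without advancing time (a new reading comes with each control period).
- vision.snapshot(name): name is "scene" or "top"; returns a dict with "color" (400x640x3 uint8, red, green, blue), "z_map" (400x640 float32, m along the optical axis (not along the pixel's ray), 0 where there is no reading), "fx", "fy", "cx", "cy" (pixels), "dist" ([k1, k2, p1, p2, k3] as OpenCV has them; the pictures are not rectified), "R" (3x3) and "t" (3): a world point X has camera coordinates R X + t. Camera axes: x right, y down, z forward; pixel columns grow to the right and rows downward; lengths in m; the calibration is good to about 2 mm. A picture is of the moment at which its call begins.
- robot.close_job(): hands the job in; it is judged then, once.
The state is a dict: "time": time; "joint_positions": joint angles; "qvel": joint speeds; "joint_torque": joint torques, N m; "tool_pos": TCP position; "ee_rot": TCP orientation; "wrist_force": force on the tool from outside, world axes, zero at the start; "wrist_torque": the same for the moment, N m; "width": finger opening in m; "finger_force": force on a finger pad.
Only numpy, scipy, OpenCV 4.12 (cv2) and the standard library are available. Lean on these libraries where they do the work, as an engineer would, in place of code of your own. Each camera call takes 0.05 s, during which the arm holds its last target. There are 200 camera calls.

TASK

Hang the perforated skimmer by the eye of its handle on the peg of the sloped drying board, so that it lies flat on the board with its blade pointing down the slope, and let go of it. Then push the spring-return lever dial on the white control box down past its first two clicks to the third and last (high blow) and keep holding it there with the fingers: the dial springs back if released, so finish while still pressing it. Do not turn the dial up before the skimmer hangs, and leave everything else on the counter where it is.

Things in the scene. Friction and masses are not known exactly. Their poses are not given: they have to be found in the camera images.
- skimmer: Flat dark steel skimmer, 218 mm long, 110 to 180 g, lying on the counter. Origin under mid-handle (near its centre of mass); x along the handle to the eye, z up; all undersides at z = 0. Black handle bar 16 mm wide, 14 mm high, x -45 to +73 mm. Steel eye at +x: ring 40 mm outside, hole 22 mm, 6 mm thick. At -x a round perforated blade, 66 mm across, 4 mm thick. (The turner has a square blade and no eye.)
- eye (a point): Centre of the skimmer's hole, at its underside: 90 mm from the skimmer's origin along +x.
- blade (a point): Centre of the skimmer's round blade, at its underside: 75 mm from the skimmer's origin along -x.
- board: Grey perforated drying board 250 x 150 mm, fixed on a blower base, sloped 20 degrees, rising away from the robot; place, heading (within 14 degrees) and side, left or right, vary. Origin: centre of its upper surface, 78 mm above the counter; x up the slope, y across, z out of the surface (up and back to the robot). Lower edge at x = -125 mm, 35 mm above the counter.
- peg_foot (a point): Centre of the peg's foot on the surface of the board, at x = +95 mm on the board. The peg is a white plastic pin of 10 mm diameter that stands 25 mm square out of the board (along the board's z).
- peg_end (a point): Centre of the peg's free end.
- control: White control box, fixed, 120 x 100 mm, 78 mm high at the back, 58 mm in front; place, heading (within 14 degrees) and side vary. Origin on the counter, 20 mm in front of the footprint's centre; -x is its front, facing the robot; z up. The dial's level axle runs along y at x = -20 mm, z = 85 mm; black dial drum of radius 27 mm.
- lever: The dial's lever: steel rod, 8 mm diameter, turning with the dial, sticking out 85 mm from the axle over the front (-x) of the box, with a black crossbar at its end, 14 mm diameter, 34 mm long (along the box's y). Origin on the axle. At rest it points 30 degrees above level; pushed from above it turns down.
- lever_tip (a point): Centre of the lever's crossbar, 85 mm from the axle; it moves with the lever: at rest 127 mm above the counter and 94 mm in front of the box's origin, at the third click 54 mm above the counter and 99 mm in front.
- dial (a joint): Dial angle, rad: 0 at rest, grows as the lever is pushed down. Clicks at 0.3, 0.6 and 0.9, end stop 1.0; white pips on the disc beside the lever mark rest and clicks, the third pip is bigger. The spring always returns it: about 3 N on the crossbar at rest, 7 N at 0.9, up to 9 N between the clicks, 10 N just before the stop. From about 0.8 it is at the third click.
- turner: A turner, bystander: black handle without an eye, square steel blade, 188 mm long, lying flat.
- water: Water bottle, bystander, 64 mm across, 190 mm high; origin under its centre.
- cup: Paper cup, bystander, 84 mm across, 95 mm high; origin under its centre.
- dish: Small white dish, bystander, 90 mm across, 30 mm high; origin under its centre.
- syrup: Amber jar, bystander, 60 mm across, 100 mm high; origin under its centre.
- can: Metal can, bystander, 66 mm across, 110 mm high; origin under its centre.
- tub: White plastic tub, bystander, 100 mm across, 60 mm high; origin under its centre.
Mind the look-alikes: they are no part of the job. Leave any brown look-alike of the skimmer alone.

How it is judged:
On the way, in this order (a step that is already met when the one before it is completed fails the run):
1. the skimmer hangs by its eye on the peg, flat on the board, blade down the slope, let go (distance between eye and peg_foot below 0.013 m and angle between the z axis of skimmer and the z axis of board, either way round below 0.15 rad and x of blade in the frame of board below -0.02 m and y of blade in the frame of board between -0.075 and 0.075 m and contact force between each of the arm, the fingers and skimmer below 0.2 N), for 0.3 s.
2. the dial is pressed to its third click by the fingers, the skimmer still hanging (all of step 1 and value of joint dial above 0.82 rad and contact force between the fingers and lever above 2 N), for 0.5 s.
At the end, for the whole second after the job is handed in: The fingers press the lever (over 2 N) and hold the dial above 0.82 rad through the last second; the skimmer rests untouched, its hole round the peg (within 13 mm of its foot), flat on the board within 0.15 rad, blade centre over the board and at least 20 mm below its middle (all of step 2 and linear speed of skimmer below 0.02 m/s); the arm keeps its last pose, push and grip.
It fails at once if the dial is turned up before the skimmer hangs on the peg (value of joint dial above 0.45 rad and distance between eye and peg_foot above 0.03 m).
It fails at once if a bystander is moved by more than 30 mm (distance of any of turner, water, cup, dish, syrup, can, tub from where it was at the start of the episode above 0.03 m).
It also fails if it takes over 64 s, if anything falls off the work surface, if the arm or the gripper's body presses on something with over 40 N, if the wrist force passes 120 N, or if a joint passes its speed limit or range.

## Working session

There is one attempt and no reset: what is moved stays moved. The work goes in short steps, Python scripts to look and compute and a shell command to move; the robot and the scene stay as the last step left them, time stands still between calls to the robot, and variables do not carry over. Pictures are saved under pics/ and viewed, at most 10 in all, crops included, and the job is handed in when it is done.

```bash
mkdir -p pics; ls; cat > h.py <<'E'
import numpy as np, cv2
from bench import robot, vision
from scipy.spatial.transform import Rotation as Ro
def snap(n):
    s=vision.snapshot(n); return s
def save(s,f,box=None,k=1):
    im=s["color"][:,:,::-1]
    if box: im=im[box[1]:box[3],box[0]:box[2]]
    cv2.imwrite(f,cv2.resize(im,None,fx=k,fy=k,interpolation=cv2.INTER_CUBIC))
def cloud(s):
    h,w=s["z_map"].shape
    K=np.array([[s["fx"],0,s["cx"]],[0,s["fy"],s["cy"]],[0,0,1]])
    u,v=np.meshgrid(np.arange(w),np.arange(h))
    p=cv2.undistortPoints(np.stack([u,v],-1).reshape(-1,1,2).astype(np.float64),K,np.array(s["dist"],float)).reshape(h,w,2)
    z=s["z_map"].astype(float)
    c=np.dstack([p*z[...,None],z])
    X=(c-np.array(s["t"]))@np.array(s["R"]); X[z==0]=np.nan
    return X
def pose():
    o=robot.get_obs(); return np.array(o["tool_pos"]),Ro.from_euler("xyz",o["ee_rot"])
E
python3 - <<'E'
from h import *
import pickle
for n in("top","scene"):
    s=snap(n); save(s,f"pics/{n}0.png"); pickle.dump({k:s[k] for k in s},open(f"{n}0.pkl","wb"))
o=robot.get_obs();print(o)
E
```

```text
pics
{'time': 0.1, 'joint_positions': array([-1.24807205e+00,  8.78751723e-02,  1.37209984e+00, -2.08602934e-07,
        1.68359729e+00, -1.03108249e-01]), 'qvel': array([-0.00126128, -0.0010273 , -0.00298081,  0.0003985 , -0.00010377,
       -0.00055335]), 'joint_torque': array([ 2.87926625e-03, -3.41250944e+01, -3.03302729e+01,  7.20606116e-02,
        3.04247020e-02, -9.99659619e-05]), 'tool_pos': array([ 0.22702717, -0.50041388,  0.20442612]), 'ee_rot': array([-3.13962349e+00, -2.03550845e-04,  4.25832301e-01]), 'wrist_force': array([-0.4993654 , -0.00163892, -0.55682413]), 'wrist_torque': array([-0.03085612,  0.00764072, -0.01620067]), 'finger_force': 0.0, 'width': 0.0939394829218598}
```

View pics/top0.png

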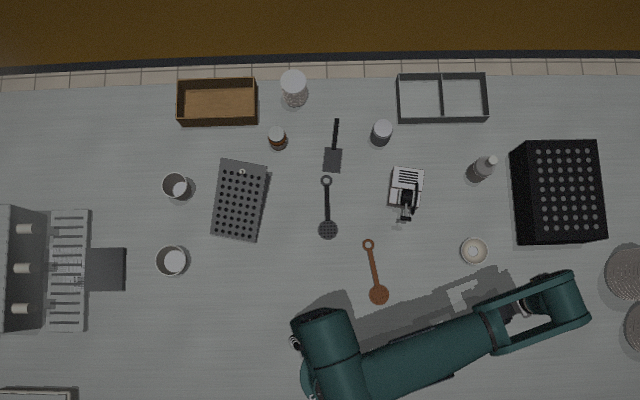

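View pics/scene0.png

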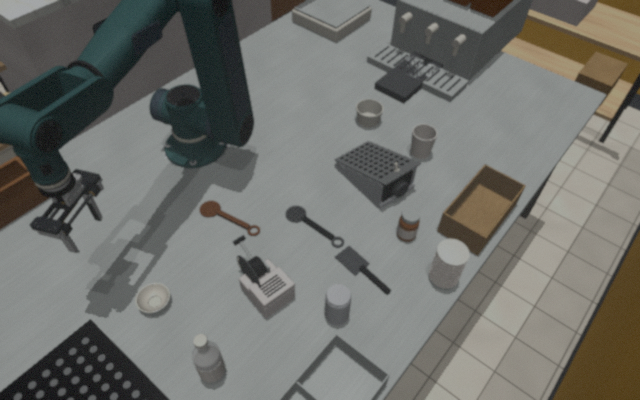

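Candidates: the dark one at (326,181)–(328,230) in top view has a round blade and an eye, so it fits. The brown one at (368,243)–(378,295) is the look-alike. The one at (336,120)–(332,160) has a square blade and no eye, so it is the turner. The board is at (240,200) with its peg near (242,171), and the control box is at (406,190) with its lever toward the bottom of the image.

```bash
python3 - <<'E'
from h import *
import pickle
s=pickle.load(open("top0.pkl","rb")); X=cloud(s); C=s["color"].astype(int)
save(s,"pics/crop1.png",(200,110,440,290),3.3)
g=C.sum(2)/3
def px(u,v): return X[v,u].round(4)
print("table",px(300,200),px(450,200),px(300,260))
# skimmer
m=np.zeros(g.shape,bool); m[172:242,312:345]=g[172:242,312:345]<85
n,l,st,ce=cv2.connectedComponentsWithStats(m.astype(np.uint8)); i=1+np.argmax(st[1:,4]); m=l==i
P=X[m]; P=P[~np.isnan(P[:,0])]; print("skim n",st[i],P.mean(0).round(4))
c=P[:,:2].mean(0); d=np.linalg.svd(P[:,:2]-c)[2][0]; d*=np.sign(d[0]); t=(P[:,:2]-c)@d; e=(P[:,:2]-c)@[-d[1],d[0]]
a,b=t.min(),t.max(); print("len",b-a,"dir",d,"yaw",np.degrees(np.arctan2(d[1],d[0])))
print("blade end",c+a*d,"eye end",c+b*d, "z", np.percentile(P[:,2],[5,50,95]))
for q in np.linspace(a,b,12)[:-1]:
    k=(t>=q)&(t<q+(b-a)/11); print(round(q,3),e[k].min().round(4),e[k].max().round(4),P[k,2].mean().round(4))
# board
R=X[155:245,205:275].reshape(-1,3); R=R[(R[:,2]>.03)&(R[:,2]<.2)]
A=np.c_[R[:,:2],np.ones(len(R))]; w=np.ones(len(R),bool)
for _ in range(8):
    f=np.linalg.lstsq(A[w],R[w,2],rcond=None)[0]; r=R[:,2]-A@f; w=abs(r)<.006
print("board plane",f,"slope",np.degrees(np.arctan(np.hypot(*f[:2]))),"head",np.degrees(np.arctan2(f[1],f[0])),w.sum(),len(R))
(cx,cy),(w1,w2),an=cv2.minAreaRect(R[w][:,:2].astype(np.float32)); print("rect",cx,cy,w1,w2,an, "z",f@[cx,cy,1])
k=r>.012; print("peg",k.sum(),np.median(R[k],axis=0),R[k][np.argmax(r[k])],r[k].max())
# box
R=X[150:235,380:435].reshape(-1,3); R=R[(R[:,2]>.03)&(R[:,2]<.2)]
B=R[R[:,2]>.05]
(cx,cy),(w1,w2),an=cv2.minAreaRect(R[(R[:,0]>np.median(R[:,0]))][:,:2].astype(np.float32)); print("boxrear",cx,cy,w1,w2,an)
(cx,cy),(w1,w2),an=cv2.minAreaRect(R[:,:2].astype(np.float32)); print("boxall",cx,cy,w1,w2,an,R.min(0),R.max(0))
for v in range(160,232,5):
    print(v,[ (int(z*1000) if z==z else -1) for z in X[v,384:430:3,2]], X[v,405,:2].round(3))
E
```

```text
table [ 0.5648  0.0899 -0.0023] [ 0.5507 -0.411  -0.0038] [ 0.366   0.0942 -0.0005]
skim n [318 175  20  65 534] [0.5103 0.0018 0.006 ]
len 0.21575023948041466 dir [ 0.99999916 -0.00129803] yaw -0.07437163813726298
blade end [0.43125187 0.00194058] eye end [0.64700193 0.00166053] z [-0.00278092  0.00541903  0.01690596]
-0.079 -0.0278 0.028 0.0037
-0.059 -0.0318 0.0311 0.0028
-0.04 -0.0288 0.0307 0.0029
-0.02 -0.0127 0.0138 0.0098
-0.001 -0.0073 0.0066 0.009
0.019 -0.0076 0.0061 0.011
0.039 -0.0079 0.0054 0.0114
0.058 -0.0053 0.005 0.0131
0.078 -0.0059 0.0076 0.0133
0.097 -0.0166 0.0169 0.0064
0.117 -0.017 0.0165 0.0042
board plane [ 0.35444118 -0.07971876 -0.09634267] slope 19.965856040627884 head -12.675689742285497 3179 3767
rect 0.5557721257209778 0.2845967411994934 0.15227347612380981 0.2375134378671646 77.26280975341797 z 0.07795815501250779
peg 11 [0.6344707  0.26594084 0.13121278] [0.63189743 0.26123293 0.14063668] 0.03383404666932628
boxrear 0.6108952164649963 -0.2575265169143677 0.10288376361131668 0.07435443997383118 81.18279266357422
boxall 0.5585090517997742 -0.2485685646
[... 659 characters left out ...]
11, 104, 101, 73, 133, 79, 0, 6, 1] [ 0.567 -0.242]
195 [5, -4, 61, 57, 59, 90, 112, 112, 109, 108, 89, 137, 58, 3, 1, -1] [ 0.551 -0.241]
200 [0, 27, 58, 60, 57, 89, 99, 113, 112, 110, 97, 55, 1, -5, 1, -2] [ 0.535 -0.24 ]
205 [3, 6, 25, 28, 63, 44, 87, 109, 96, 89, 114, 56, 3, -2, 2, 4] [ 0.52  -0.239]
210 [9, 1, -1, 4, -9, 0, 0, 116, -1, 68, 113, -4, 4, 1, -6, -2] [ 0.503 -0.237]
215 [-2, 0, -4, 0, 3, -7, 1, 126, 2, 79, -5, -2, -1, -3, 3, 1] [ 0.486 -0.235]
220 [-3, -4, 0, 0, -1, -2, 127, 132, 136, 3, 4, -1, 6, 6, -3, -5] [ 0.47  -0.233]
225 [-1, 2, 0, 2, -2, -6, 2, -6, -1, 3, 1, 1, 3, 0, 1, 0] [ 0.471 -0.255]
230 [1, 0, 0, -1, -2, -9, -5, 1, -3, 5, -4, 0, -2, -4, -10, -2] [ 0.454 -0.253]
```

View pics/crop1.png

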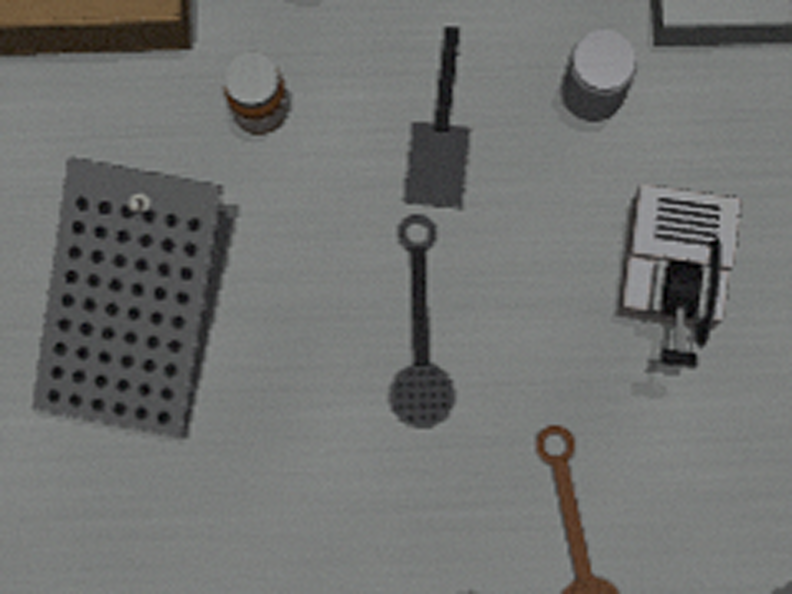

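The crop confirms it: dark skimmer with a round blade and an eye at crop (417,233), peg at crop (138,203), lever crossbar at crop (680,357). I'm moving over the skimmer handle at about (0.540, 0.002).

```bash
python3 -m crank '[[0.3,[0,0,0],[0,0,8.13]],[0.3,[0,0,0],[0,0,8.13]],[0.3,[0,0,0],[0,0,8.13]],[0.3,[0.026,-0.042,0],[0,0,0]],[0.3,[0.026,-0.042,0],[0,0,0]],[0.3,[0.026,-0.042,0],[0,0,0]],[0.3,[0.026,-0.042,0],[0,0,0]],[0.3,[0.026,-0.042,0],[0,0,0]]]'
python3 -m crank '[[0.3,[0.026,-0.042,0],[0,0,0]],[0.3,[0.026,-0.042,0],[0,0,0]],[0.3,[0.026,-0.042,0],[0,0,0]],[0.3,[0.026,-0.042,0],[0,0,0]],[0.3,[0.026,-0.042,0],[0,0,0]],[0.3,[0.026,-0.042,0],[0,0,0]],[0.3,[0.026,-0.040,0.03],[0,0,0]],[0.3,[0,0,0.03],[0,0,0]]]'
python3 -m crank '[[0.3,[0,0,0],[0,0,0]]]'
```

```text
time: 0.9
tool_pos: [0.3576, -0.289, 0.205]
ee_rot: [-3.141, 0.0, -0.001]
wrist_force: [1.0, -0.9, -0.4]
width: 0.0656
finger_force: 0.0
time: 1.7
tool_pos: [0.5387, 0.0011, 0.1487]
ee_rot: [-3.14, -0.003, 0.006]
wrist_force: [0.4, -1.0, -0.4]
width: 0.0658
finger_force: 0.0
time: 1.8
tool_pos: [0.533, -0.0018, 0.1431]
ee_rot: [-3.141, 0.011, 0.003]
wrist_force: [-0.4, 0.2, -0.3]
width: 0.0657
finger_force: 0.0
```

```bash
python3 -m crank '[[0.3,[0,0,0.03],[0,0,0]],[0.3,[0,0,0.03],[0,0,0]],[0.3,[0,0,0.03],[0,0,0]],[0.3,[0,0,0],[0,0,0]],[0.3,[0,0,0],[0,0,0]]]'
python3 - <<'E'
from h import *
s=snap("top"); save(s,"pics/top2.png",(280,140,400,250),5)
print(robot.get_obs()["tool_pos"],robot.get_obs()["ee_rot"])
E
```

```text
time: 2.3
tool_pos: [0.5364, -0.0042, 0.06]
ee_rot: [3.141, -0.0, -0.001]
wrist_force: [0.3, 0.6, 0.8]
width: 0.0656
finger_force: 0.0
[ 0.53741351 -0.00411262  0.06115685] [ 3.14108047e+00 -3.15756699e-03 -8.73730592e-04]
```

View pics/top2.png

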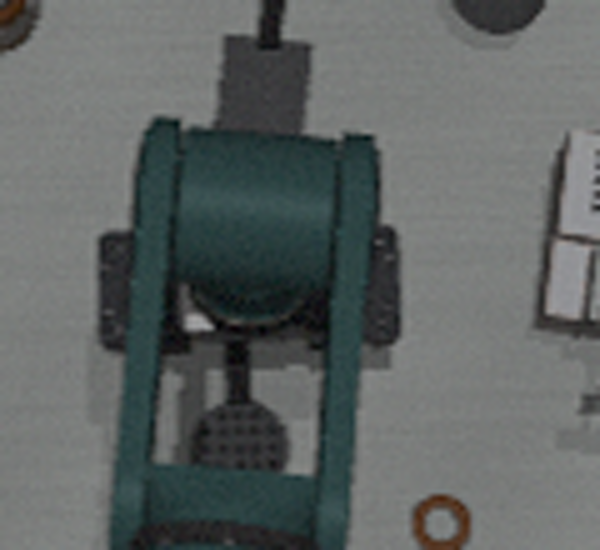

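The arm hides the skimmer, and the handle is between the fingers (handle at crop (240,370)). Descending with a 5 mm lateral correction, then gripping.

```bash
python3 -m crank '[[0.3,[0.001,-0.003,0.025],[0,0,0]],[0.3,[0.001,-0.003,0.02],[0,0,0]],[0.3,[0,0,0.012],[0,0,0]],[0.3,[0,0,0],[0,0,0]],[1,[0,0,0],[0,0,0]],[1,[0,0,0],[0,0,0]],[1,[0,0,0],[0,0,0]],[1,[0,0,0],[0,0,0]]]'
python3 -m crank '[[1,[0,0,0],[0,0,0]],[1,[0,0,0],[0,0,0]],[1,[0,0,0],[0,0,0]]]'
```

```text
time: 3.15
tool_pos: [0.5388, 0.0025, 0.0027]
ee_rot: [3.141, -0.002, 0.0]
wrist_force: [0.4, 0.5, 0.3]
width: 0.0371
finger_force: 0.0
time: 3.45
tool_pos: [0.5382, 0.0024, 0.0019]
ee_rot: [3.141, -0.0, 0.0]
wrist_force: [-0.5, -0.2, 0.2]
width: 0.0158
finger_force: 30.0
```

```bash
python3 -m crank '[[1,[0,0,-0.02],[0,0,0]],[1,[0,0,-0.04],[0,0,0]],[1,[0,0,-0.04],[0,0,0]],[1,[0,0,-0.04],[0,0,0]],[1,[0,0,-0.04],[0,0,0]],[1,[0,0,-0.02],[0,0,0]],[1,[0,0,0],[0,0,0]],[1,[0,0,0],[0,0,0]]]'
python3 - <<'E'
from h import *
s=snap("scene"); save(s,"pics/scene2.png",(200,100,440,280),3.3)
p,R=pose(); print(p,R.as_euler("xyz"))
import pickle; pickle.dump(s,open("scene2.pkl","wb"))
# predicted pixel of eye/blade
K=np.array([[s["fx"],0,s["cx"]],[0,s["fy"],s["cy"]],[0,0,1]])
for n,d in(("eye",.0896),("blade",-.0755)):
    w=p+R.apply([d,0,.002]); print(n,w,cv2.projectPoints(w[None],cv2.Rodrigues(np.array(s["R"]))[0],np.array(s["t"]),K,np.array(s["dist"],float))[0].ravel())
E
```

```text
time: 4.25
tool_pos: [0.5377, 0.0027, 0.2007]
ee_rot: [-3.141, 0.001, 0.0]
wrist_force: [-0.6, -0.7, -2.1]
width: 0.0157
finger_force: 30.0
[0.53712168 0.00274145 0.19946928] [-3.14124686e+00  3.90445949e-03  1.32262286e-04]
eye [0.62671319 0.00275399 0.19711945] [340.4287411  198.67410439]
blade [0.46161445 0.00273216 0.19776408] [294.0309874  169.05022556]
```

View pics/scene2.png

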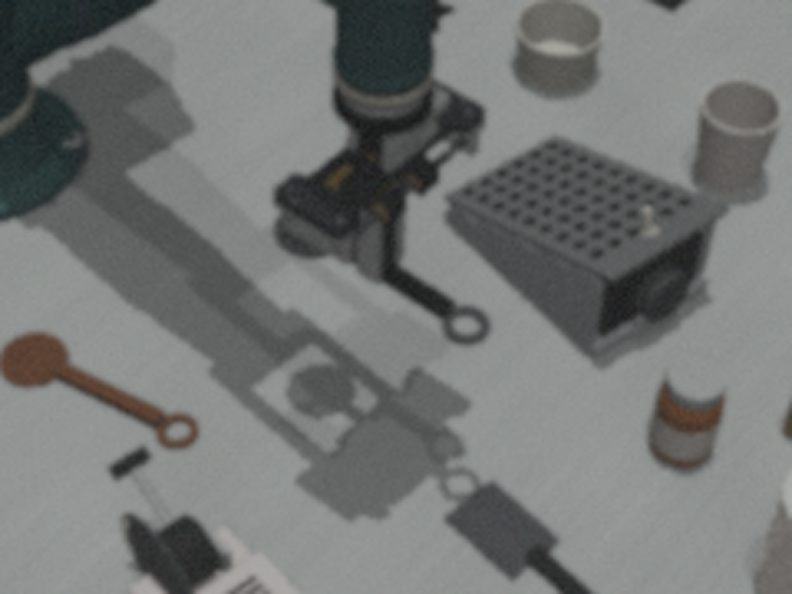

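The eye at crop (466,324), i.e. pixel (341,198), agrees with the predicted (340,199), so the grasp offset is good. Next I work out the hover pose over the peg.

```bash
cat >> h.py <<'E'
h=np.radians(-12.7);a=np.radians(20)
bx=np.array([np.cos(a)*np.cos(h),np.cos(a)*np.sin(h),np.sin(a)]); by=np.array([-np.sin(h),np.cos(h),0]); bn=np.cross(bx,by)
foot=np.array([.5558,.2846,.078])+.095*bx
RT=Ro.from_matrix(np.c_[bx,-by,-bn])
def goal(hgt): return foot-.0896*bx+bn*(hgt+.002)
E
python3 - <<'E'
from h import *
p,R=pose()
rv=(R.inv()*RT).as_rotvec(degrees=True); print("turn",rv,np.linalg.norm(rv))
print("foot",foot,"end",foot+.025*bn,"goal",goal(.06)); print("shift now axes",R.inv().apply(goal(.06)-p))
E
```

```text
turn [-2.21307232 20.14259276 12.58034563] 23.851348567057695
foot [0.64288675 0.26497415 0.11049191] end [0.63454544 0.26685395 0.13398423] goal [0.54006374 0.28814632 0.13810785]
shift now axes [ 0.00321937 -0.28538324  0.06144801]
```

```bash
python3 -m crank '[[1,[0,-0.02,0],[0,0,0]],[1,[0,-0.04,0],[0,0,0]],[1,[0,-0.045,0],[0,0,0]],[1,[0,-0.045,0],[0,0,0]],[1,[0,-0.045,0],[0,0,0]],[1,[0,-0.045,0],[0,0,0]],[1,[0,-0.03,0],[0,0,0]],[1,[0.003,-0.015,0],[0,0,0]]]'
python3 -m crank '[[1,[0,0,0],[-0.553,5.036,3.145]],[1,[0,0,0],[-0.553,5.036,3.145]],[1,[0,0,0],[-0.553,5.036,3.145]],[1,[0,0,0],[-0.553,5.036,3.145]],[1,[0,0,0],[0,0,0]],[1,[0,0,0],[0,0,0]],[1,[0,0,0],[0,0,0]]]'
python3 - <<'E'
from h import *
p,R=pose()
rv=(R.inv()*RT).as_rotvec(degrees=True); print("turn",rv)
print("shift", R.inv().apply(goal(.06)-p))
E
```

```text
time: 5.1
tool_pos: [0.5393, 0.2899, 0.1983]
ee_rot: [3.14, 0.006, 0.003]
wrist_force: [0.2, 0.3, -1.8]
width: 0.0153
finger_force: 30.0
time: 5.8
tool_pos: [0.5419, 0.2869, 0.2015]
ee_rot: [3.141, -0.352, -0.222]
wrist_force: [0.1, 0.8, -1.2]
width: 0.0155
finger_force: 30.0
turn [ 0.02833439 -0.1535075  -0.02922855]
shift [-0.02376566 -0.00082379  0.05881702]
```

```bash
python3 -m crank '[[1,[-0.012,0,0.025],[0,0,0]],[1,[-0.012,-0.001,0.03],[0,0,0]],[1,[0,0,0.02],[0,0,0]],[1,[0,0,0.009],[0,0,0]],[1,[0,0,0],[0,0,0]],[1,[0,0,0],[0,0,0]],[1,[0,0,0],[0,0,0]]]'
python3 - <<'E'
from h import *
p,R=pose()
print("shift", R.inv().apply(goal(.035)-p),(R.inv()*RT).as_rotvec(degrees=True))
s=snap("scene"); save(s,"pics/scene3.png",(320,110,440,200),6.6)
K=np.array([[s["fx"],0,s["cx"]],[0,s["fy"],s["cy"]],[0,0,1]])
for n,w in(("eye",p+R.apply([.0896,0,.002])),("pegend",foot+.025*bn),("pegfoot",foot)):
    q=cv2.projectPoints(w[None],cv2.Rodrigues(np.array(s["R"]))[0],np.array(s["t"]),K,np.array(s["dist"],float))[0].ravel(); print(n,q,(q-[320,110])*6.6)
E
```

```text
time: 6.5
tool_pos: [0.5489, 0.2877, 0.1168]
ee_rot: [-3.139, -0.355, -0.223]
wrist_force: [0.2, 0.1, -1.6]
width: 0.0156
finger_force: 30.0
shift [-0.0009312   0.00147011  0.00201212] [-0.13902643 -0.36288256 -0.06214331]
eye [395.65334608 159.0165647 ] [499.31208411 323.50932701]
pegend [395.55271344 162.7000579 ] [498.6479087  347.82038216]
pegfoot [396.42747428 169.71648983] [504.42133028 394.12883288]
```

View pics/scene3.png

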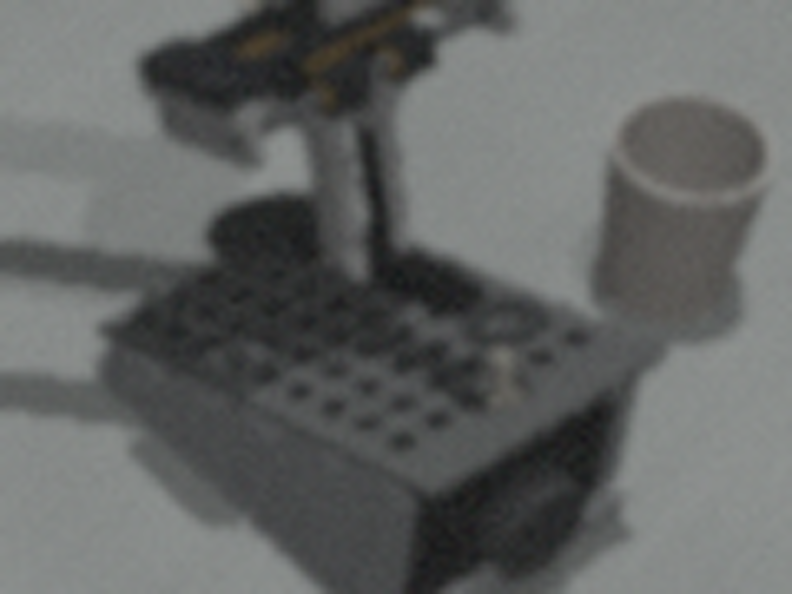

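The eye at crop (503,325) is directly above the peg end at (501,352), and both are within 1 px of the prediction. Lowering along the peg.

```bash
python3 -m crank '[[1,[-0.001,0.0015,0.01],[0,0,0]],[1,[0,0,0.01],[0,0,0]],[1,[0,0,0.008],[0,0,0]],[1,[0,0,0.005],[0,0,0]],[1,[0,0,0],[0,0,0]],[1,[0,0,0],[0,0,0]]]'
python3 - <<'E'
from h import *
p,R=pose()
print("shift", R.inv().apply(goal(0)-p),(R.inv()*RT).as_rotvec(degrees=True))
E
```

```text
time: 7.15
tool_pos: [0.5576, 0.2834, 0.0832]
ee_rot: [-3.141, -0.353, -0.222]
wrist_force: [0.1, 0.3, -1.0]
width: 0.0154
finger_force: 30.0
shift [ 0.00168468 -0.00077139  0.00215074] [-0.00894818 -0.21110074 -0.00881713]
```

```bash
python3 -m crank '[[1,[0.001,0,0.002],[0,0,0]],[1,[0,0,0.001],[0,0,0]],[1,[0,0,0],[0,0,0]],[1,[0,0,0],[0,0,0]]]'
python3 - <<'E'
from h import *
p,R=pose()
print("shift", R.inv().apply(goal(0)-p),(R.inv()*RT).as_rotvec(degrees=True))
s=snap("scene"); save(s,"pics/scene4.png",(320,110,440,200),6.6)
E
```

```text
time: 7.55
tool_pos: [0.5599, 0.2832, 0.0819]
ee_rot: [-3.14, -0.354, -0.222]
wrist_force: [-2.5, -0.4, 2.8]
width: 0.0156
finger_force: 30.0
shift [ 6.37796148e-05 -4.34509771e-04  1.86786740e-04] [-0.06878491 -0.28792136 -0.02140878]
```

View pics/scene4.png

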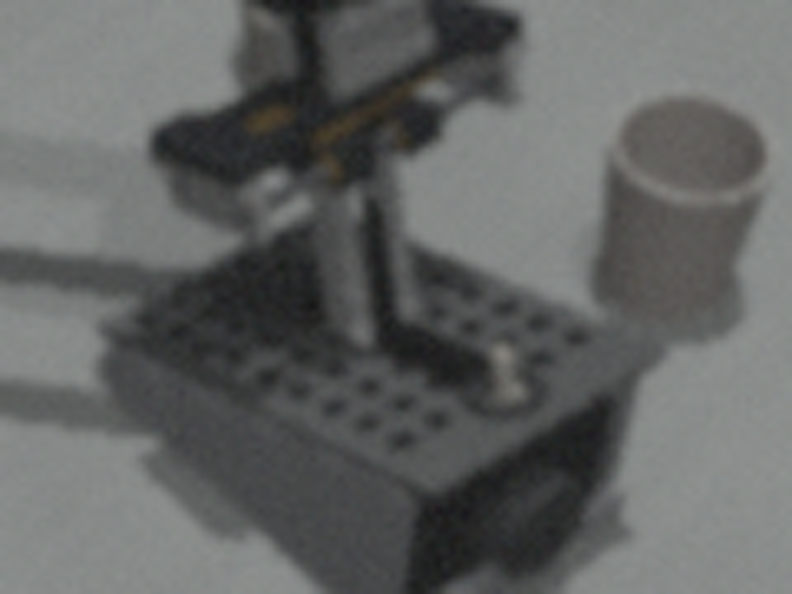

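The peg at crop (503,370) comes up through the ring at (503,392), and the contact force is normal to the board, so it is seated. Opening the fingers and backing off along the normal.

```bash
python3 -m crank '[[0.6,[0,0,0],[0,0,0]],[0.6,[0,0,0],[0,0,0]],[0.6,[0,0,0],[0,0,0]],[0.6,[0,0,-0.02],[0,0,0]],[0.6,[0,0,-0.04],[0,0,0]],[0.6,[0,0,-0.04],[0,0,0]],[0.6,[0,0,-0.04],[0,0,0]],[0.6,[0,0,0],[0,0,0]]]'
python3 - <<'E'
from h import *
s=snap("scene"); save(s,"pics/scene5.png",(180,110,440,310),3)
import pickle; pickle.dump(s,open("scene5.pkl","wb"))
p,R=pose(); print(p,R.as_euler("xyz"),robot.get_obs()["joint_positions"])
# control box from first top picture
s=pickle.load(open("top0.pkl","rb")); X=cloud(s)
r=X[165:212,384:430].reshape(-1,3)
for lo,hi in((.066,.09),(.05,.09)):
    k=r[(r[:,2]>lo)&(r[:,2]<hi)]; print(cv2.minAreaRect(k[:,:2].astype(np.float32)),len(k))
g=s["color"].sum(2)/3
k=np.zeros(g.shape,bool);k[214:222,398:416]=g[214:222,398:416]<60; v,u=np.nonzero(k);print("bar px",u.min(),u.max(),v.min(),v.max())
b=X[k]; print(b[:,2].round(3)); b=b[b[:,2]>.1]; print("bar",b.mean(0),np.median(b,axis=0),len(b))
E
```

```text
time: 8.4
tool_pos: [0.5143, 0.2958, 0.2207]
ee_rot: [-3.131, -0.363, -0.224]
wrist_force: [-0.3, 0.2, 0.2]
width: 0.0371
finger_force: 0.0
[0.51354392 0.29491625 0.21681091] [-3.13499028 -0.35901662 -0.22288363] [ 0.57139433 -0.00719407  1.4902281  -0.25221707  1.40208936  2.37422053]
((0.5778908729553223, -0.2526869773864746), (0.10138238966464996, 0.14127448201179504), 80.67375183105469) 742
((0.5782697200775146, -0.2522972822189331), (0.10203391313552856, 0.14103680849075317), 79.69406127929688) 939
bar px 400 412 214 220
[ 0.098 -0.002  0.131  0.135  0.128  0.133  0.133  0.132  0.131  0.131
  0.134  0.133  0.129  0.137  0.129  0.131  0.135  0.132  0.129  0.136
  0.13   0.134  0.133  0.133  0.133  0.13   0.132  0.132  0.133  0.134
  0.137  0.13   0.134  0.134  0.13   0.132  0.135  0.131  0.133  0.132
  0.127  0.128  0.133  0.133  0.13   0.127  0.136  0.135  0.132]
bar [ 0.4755246  -0.23320647  0.13206659] [ 0.47580489 -0.23319014  0.13217561] 47
```

View pics/scene5.png

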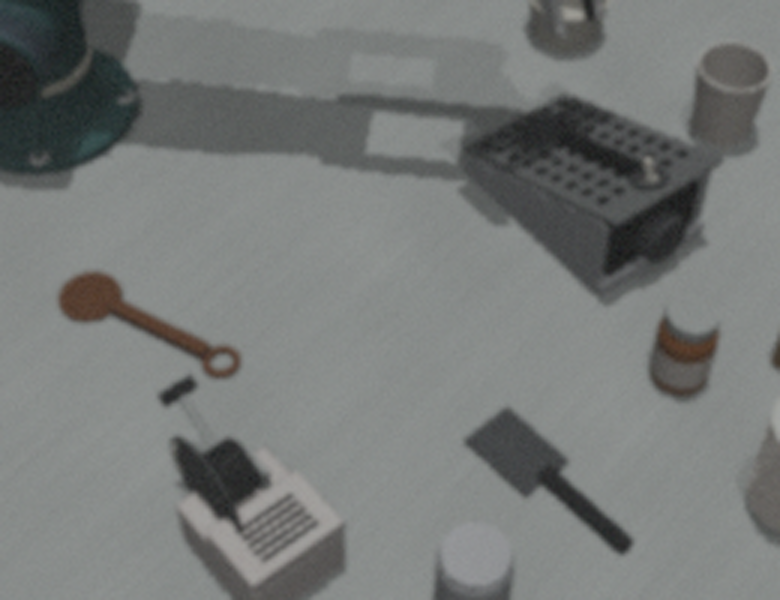

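The skimmer lies flat on the board: its ring is round the peg at crop (648,172), the handle runs down the slope, and it has been let go. The lever crossbar is at crop (178,390), still at rest. Next, the moves to the lever.

```bash
python3 - <<'E'
from h import *
import pickle
hb=np.radians(-9.8); xb=np.array([np.cos(hb),np.sin(hb),0])
RC=Ro.from_euler("xyz",[np.pi,0,hb]); p,R=pose()
print("turn",(R.inv()*RC).as_rotvec(degrees=True))
tgt=np.array([.4755,-.2332,.17]); print("shift after turn",RC.inv().apply(tgt-p))
# skimmer hang check: handle dark pixels above board plane in scene5
s=pickle.load(open("scene5.pkl","rb"));X=cloud(s);g=s["color"].sum(2)/3
d=X-foot; L=np.stack([d@bx,d@by,d@bn],-1)
k=(abs(L[...,1])<.05)&(L[...,0]>-.2)&(L[...,0]<-.01)&(L[...,2]>.008)&(L[...,2]<.03)
q=L[k]; print("handle pts",len(q),q.mean(0), np.polyfit(q[:,0],q[:,1],1),np.polyfit(q[:,0],q[:,2],1),q[:,0].min(),q[:,0].max())
E
```

```text
turn [  0.15905656 -20.57502966  -2.87039969]
shift after turn [0.05240162 0.52688536 0.04681091]
handle pts 149 [-0.07430332 -0.00418055  0.01342206] [ 0.01245745 -0.00325492] [0.008416   0.01404739] -0.1772670207320047 -0.011955967274993885
```

```bash
python3 -m crank '[[1,[0,0,-0.01],[0.05,-6.86,-0.957]],[1,[0,0,0],[0.05,-6.86,-0.957]],[1,[0,0,0],[0.05,-6.86,-0.957]],[1,[0.0045,0.03,0],[0,0,0]],[1,[0.0045,0.045,0],[0,0,0]],[1,[0.0045,0.045,0],[0,0,0]],[1,[0.0045,0.045,0],[0,0,0]],[1,[0.0045,0.045,0],[0,0,0]]]'
python3 -m crank '[[1,[0.0045,0.045,0],[0,0,0]],[1,[0.0045,0.045,0],[0,0,0]],[1,[0.0045,0.045,0],[0,0,0]],[1,[0.0045,0.045,0],[0,0,0]],[1,[0.0045,0.045,0],[0,0,0]],[1,[0.0045,0.045,0],[0,0,0]],[1,[0.0025,0.04,0],[0,0,0]],[1,[0,0.007,0],[0,0,0]]]'
python3 -m crank '[[1,[0,0,0.02],[0,0,0]],[1,[0,0,0.02],[0,0,0]],[1,[0,0,0.016],[0,0,0]],[1,[0,0,0],[0,0,0]],[1,[0,0,0],[0,0,0]]]'
python3 - <<'E'
from h import *
RC=Ro.from_euler("xyz",[np.pi,0,np.radians(-9.8)]); p,R=pose()
print(p,"turn",(R.inv()*RC).as_rotvec(degrees=True),"shift",R.inv().apply(np.array([.4745,-.2332,.14])-p))
s=snap("scene"); save(s,"pics/scene6.png",(180,180,300,290),5)
E
```

```text
time: 9.25
tool_pos: [0.4944, 0.0816, 0.2202]
ee_rot: [3.135, 0.01, -0.172]
wrist_force: [0.3, 0.3, -0.1]
width: 0.0002
finger_force: 0.0
time: 10.05
tool_pos: [0.4684, -0.2377, 0.2213]
ee_rot: [3.136, 0.011, -0.178]
wrist_force: [0.5, 0.2, 0.5]
width: 0.0003
finger_force: 0.0
time: 10.55
tool_pos: [0.4692, -0.2333, 0.1673]
ee_rot: [3.137, 0.008, -0.172]
wrist_force: [0.4, -0.3, 0.9]
width: 0.0006
finger_force: 0.0
[ 0.46922632 -0.23334465  0.16730179] turn [ 0.25872623  0.47822469 -0.03827917] shift [ 0.00539904 -0.00116688  0.02725269]
```

View pics/scene6.png

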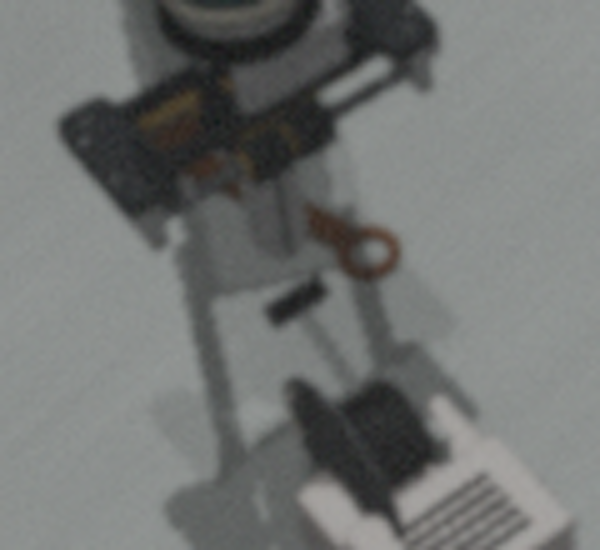

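The closed fingertips at crop (275,250) are above and just in front of the crossbar at (297,300). Pressing down along the lever's arc.

```bash
python3 -m crank '[[1,[0.005,-0.001,0.015],[0,0,0]],[1,[0,0,0.015],[0,0,0]],[1,[-0.005,0,0.014],[0,0,0]],[1,[-0.004,0,0.012],[0,0,0]],[1,[0,0,0],[0,0,0]],[1,[0,0,0],[0,0,0]]]'
python3 -m crank '[[1,[-0.002,0,0.013],[0,0,0]],[1,[0,0,0.013],[0,0,0]],[1,[0.002,0,0.013],[0,0,0]],[1,[0.004,0,0.012],[0,0,0]],[1,[0,0,0],[0,0,0]],[1,[0,0,0],[0,0,0]],[1,[0,0,0],[0,0,0]]]'
```

```text
time: 11.2
tool_pos: [0.4648, -0.2323, 0.1124]
ee_rot: [3.137, 0.008, -0.172]
wrist_force: [-3.3, 1.4, 4.9]
width: 0.0003
finger_force: 2.2
time: 11.9
tool_pos: [0.4688, -0.2336, 0.0619]
ee_rot: [3.136, 0.007, -0.172]
wrist_force: [-4.3, 0.8, 5.3]
width: 0.0003
finger_force: 2.5
```

```bash
python3 -m crank '[[1,[0.001,0,0.002],[0,0,0]],[1,[0,0,0.001],[0,0,0]],[1,[0,0,0],[0,0,0]],[1,[0,0,0],[0,0,0]],[1,[0,0,0],[0,0,0]],[1,[0,0,0],[0,0,0]],[1,[0,0,0],[0,0,0]],[1,[0,0,0],[0,0,0]]]'
python3 - <<'E'
from h import *
s=snap("scene"); a=s["color"][:,:,::-1]
f=lambda b:cv2.resize(a[b[1]:b[3],b[0]:b[2]],(400,400),interpolation=cv2.INTER_CUBIC)
cv2.imwrite("pics/s7.png",np.hstack([f((190,190,300,300)),f((320,110,430,220))]))
E
```

```text
time: 12.7
tool_pos: [0.47, -0.2339, 0.0595]
ee_rot: [3.136, 0.006, -0.172]
wrist_force: [-3.6, 0.3, 6.4]
width: 0.0009
finger_force: 3.3
```

View pics/s7.png

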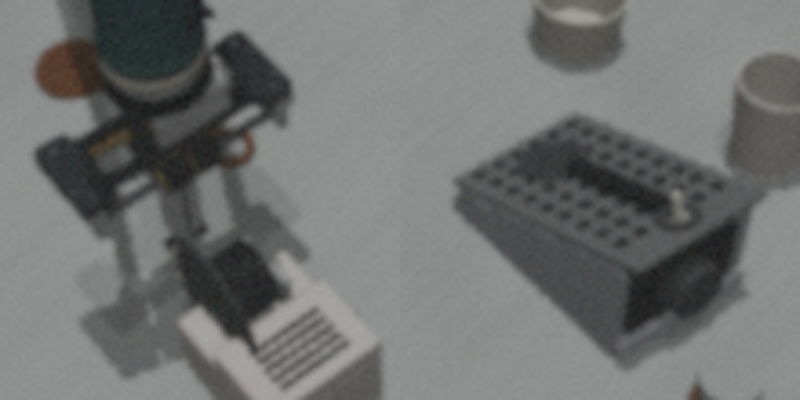

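The fingers are pressing the crossbar at left (190,225) with 6.4 N. The tip height of 52.5 mm puts the dial at about 0.91 rad. The skimmer still hangs round the peg at right (677,207). Handing in.

```bash
python3 -c "
from bench import robot
print(robot.close_job())"
```

```text
the job is handed in; nothing more can be done
None
```

I hung the skimmer flat on the peg, blade down the slope, and let go of it, then handed in with the fingers holding the dial at about 0.91 rad (worked out from fingertip height), past the third click, with about 6 N; no verdict came back.

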